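# Slide the two square jars home on the sloped spice rack

### The job

Two square glass jars have been left part-way up the sloped bamboo spice rack. Slide each of them down its own lane, without lifting it out, until it rests flat against the stop across the low end of the rack, and leave the round jar in the remaining lane standing where it is.

Things in the scene. Friction and masses are not known exactly. Their poses are not given: they have to be found in the camera images.
- jar_a: Square glass jar with a bamboo lid, 50 x 50 x 66 mm tall, about 170 g, in a rack lane, its sides along the lane. Origin: centre of its underside, z up its height, x down the slope. It starts 80 to 125 mm short of the stop; friction holds it until pushed. (Two more such jars on a clear riser to one side are not part of the job.)
- jar_b: Square glass jar with a bamboo lid, 50 x 50 x 66 mm tall, about 170 g, in a rack lane, its sides along the lane. Origin: centre of its underside, z up its height, x down the slope. The same as jar_a, in another lane. Home against the stop, its origin is at x = 80 mm in the rack's frame. At least 45 mm of open floor lies behind it, uphill.
- round_jar: Round glass jar with a round bamboo lid, 52 mm across, 66 mm tall, loose in the remaining lane; it stays where it is. Origin: centre of its underside, z up its height.
- rack: Fixed bamboo rack, 3 dark-floored lanes. Origin: on the middle lane's floor. x: down the slope, away from the robot, 0.2 rad below level; y: level, across; z: square out of the floor. Lane centres y = -80, 0, 80 mm, floors z = 0, each 64 mm wide between strips 10 mm high, from x = -115 mm (high end, open) to the face of the stop at x = 105 mm, which is 30 mm high, 10 thick.
Not all that is in view belongs to the job. What is shaped like the jar_b but blue or purple is not meant.

How it is judged:
By the outcome, as a careful person would: the job done as asked, in the order asked, and still so for the second after the job is handed in, with the robot touching nothing.
It also fails if it takes over 45 s, if anything falls off the work surface, if the arm or the gripper's body presses on something with over 40 N, if the wrist force passes 120 N, or if a joint passes its speed limit or range.

### The arm

A 6-joint arm with a two-finger parallel gripper is mounted at the origin on the work surface. World frame = base frame: x ahead of the robot, y to its left, z up, the work surface at z = 0. Lengths are in m, angles in degrees, forces in N, time in s.
With the tool pointing down it reaches from about 0.3 to 0.75 m from the base axis. Payload 8.5 kg.
Tool frame: the origin (TCP) lies on the mounting face of the last link; the fingertips stand 173 mm ahead of it and the grasp point (between the pads) lies 155 mm ahead of it (env.tips_ahead is the distance from the TCP to the fingertips, in m); z points along the fingers, x is the direction in which the jaws open and shut, and the axes are right-handed (so a half turn about z gives the same grasp; the last joint's range is limited). The gripper opens to 85 mm and grips with 20 to 120 N. Pads are 22 mm wide; open, the fingers measure 114 mm over their backs; the gripper's body (76 mm by 85 mm) begins 54 mm behind the grasp point. The pads swing forward as they close: fully open they stand 13 mm farther back than shut.
Start: joints at [62.894, 21.807, 74.336, -0, 83.858, -12.336], TCP at [0.14, 0.532, 0.405] pointing down, gripper open.
Joint ranges: [-178.18, 178.18], [-50.72, 133.34], [12.68, 142.11], [-81.47, 261.47], [9.98, 163.14], [-165.26, 165.26]. Speed limits (degrees/s): [136.94, 136.94, 180, 180, 180, 180].

### API

Orientations are given as a 3x3 rotation matrix whose columns are the frame's x, y, z axes.
In Python, from rig import env gives the robot as it stands. The module is installed in compiled form; this text tells all that it offers.
- The arm moves only by the tool step_arm, never from a script. Its argument "increments" is a list of rows, each an object of numbers: "x", "y", "z": the shift along the tool's x, y, z in cm; "wx", "wy", "wz": the turn, a rotation vector about the tool's x, y, z in rad; "gripper": the finger opening in cm, from 0 to 8.54. A call has 1 to 20 rows; each row shifts and turns the commanded pose from where the row before left it, along the tool's axes as they then stand; what a row does not reach is not made up. A row lasts 1/10 s, in which the tool goes at most 50 mm and 8.59 degrees, less where a joint would pass 70% of its speed; a pose out of reach is approached as far as the arm can. A call with a gripper value outside its range is refused whole. The fingers move at their own pace and stop on an object; "newtons" is the grip in N (left out, the last holds). Time passes only in rows, so rows that do not move let the fingers close. It gives the time, the measured TCP pose, the force and the opening at its end, in the units of the state.
- env.observe(): the state, without advancing time (a new reading comes with each control period).
- env.get_image(name): name is "side" or "top"; returns a dict with "color" (384x512x3 uint8, blue, green, red), "camera_matrix" (3x3 intrinsics, pixels), "rvec" (rotation vector, rad) and "tvec" (3), from world to camera coordinates, as OpenCV has them. Camera axes: x right, y down, z forward; pixel columns grow to the right and rows downward; lengths in m; the calibration is good to about 2 mm. A picture is of the moment at which its call begins. There is no depth.
- env.close_job(): hands the job in, once; it reports no verdict.
The state is a dict: "time_s": time; "q": joint angles; "qvel": joint speeds; "joint_efforts": joint torques, N m; "position": TCP position; "tool_rot": TCP orientation; "ft_force": force on the tool from outside, world axes, zero at the start; "wrist_torque": the same for the moment, N m; "grip_width": finger opening in m.
Only numpy, scipy, OpenCV 4.12 (cv2) and the standard library are available. Lean on these libraries where they do the work, as an engineer would, in place of code of your own. Each camera call takes 0.05 s, during which the arm holds its last target. There are 200 camera calls.

## Working session

There is one attempt and no reset: what is moved stays moved. The work goes in short steps, Python scripts to look and compute and a tool call to move; the robot and the scene stay as the last step left them, time stands still between calls to the robot, and variables do not carry over. Pictures are saved under pics/ and viewed, about 8 in all and at most 12, crops included, and the job is handed in when it is done.

Besides the shell and the picture viewer there is one more tool, called after "Emit:" in YAML: its name, and indented under it one key for each argument. step_arm: Moves the arm, as the interface text tells. Its arguments: {"type":"object","properties":{"increments":{"type":"array"},"newtons":{"type":"number"}},"required":["increments"]}

```bash
mkdir -p pics; cat > h.py <<'E'
import numpy as np, cv2
from rig import env
def cam(n,f=None):
    d=env.get_image(n)
    if f: cv2.imwrite(f'pics/{f}.png',d['color'])
    return d
def P(d):
    R=cv2.Rodrigues(np.array(d['rvec'],float))[0]; return np.array(d['camera_matrix']),R,np.array(d['tvec'],float).ravel()
def ray(d,uv):
    K,R,t=P(d); v=R.T@np.linalg.inv(K)@np.array([uv[0],uv[1],1.]); return -R.T@t, v/np.linalg.norm(v)
def onplane(d,uv,p0,n):
    c,v=ray(d,uv); return c+v*(np.dot(np.array(p0)-c,n)/np.dot(v,n))
def tri(d1,u1,d2,u2):
    c1,v1=ray(d1,u1);c2,v2=ray(d2,u2)
    s=np.linalg.lstsq(np.c_[v1,-v2],c2-c1,rcond=None)[0]
    a,b=c1+s[0]*v1,c2+s[1]*v2; return (a+b)/2,np.linalg.norm(a-b)
def proj(d,p):
    K,R,t=P(d); q=K@(R@np.array(p)+t); return q[:2]/q[2]
E
python3 - <<'E'
from h import *
for n in('top','side'):
    d=cam(n,n+'0'); c,v=ray(d,(256,192)); print(n,c.round(3),v.round(3))
    cv2.imwrite(f'pics/{n}0b.png',cv2.resize(d['color'],(800,600),interpolation=cv2.INTER_CUBIC))
print(env.observe())
E
```

```text
top [0.536 0.04  0.713] [ 0.066  0.022 -0.998]
side [ 0.255 -0.484  0.601] [ 0.4    0.636 -0.66 ]
{'time_s': 0.1, 'q': array([ 6.28961106e+01,  2.18359298e+01,  7.43797308e+01,  1.26328804e-03,
        8.38581878e+01, -1.23358625e+01]), 'qvel': array([ 0.07899355, -0.07057998, -0.13491976,  0.0478638 ,  0.17422088,
       -0.0297815 ]), 'joint_efforts': array([ 3.89366600e-03, -4.49217725e+01, -2.31654596e+01, -2.26301017e-04,
        3.70044960e-03, -6.87220904e-05]), 'position': array([0.14017678, 0.5317863 , 0.40418863]), 'tool_rot': array([[ 2.54908110e-01,  9.66965091e-01, -6.06742918e-04],
       [ 9.66964468e-01, -2.54908659e-01, -1.13736502e-03],
       [-1.25445629e-03, -2.96775276e-04, -9.99999169e-01]]), 'ft_force': array([0.13366495, 0.74326341, 0.13810185]), 'wrist_torque': array([-0.01180591, -0.00934252, -0.03754006]), 'grip_width': 0.08554022753693845}
```

View pics/top0b.png

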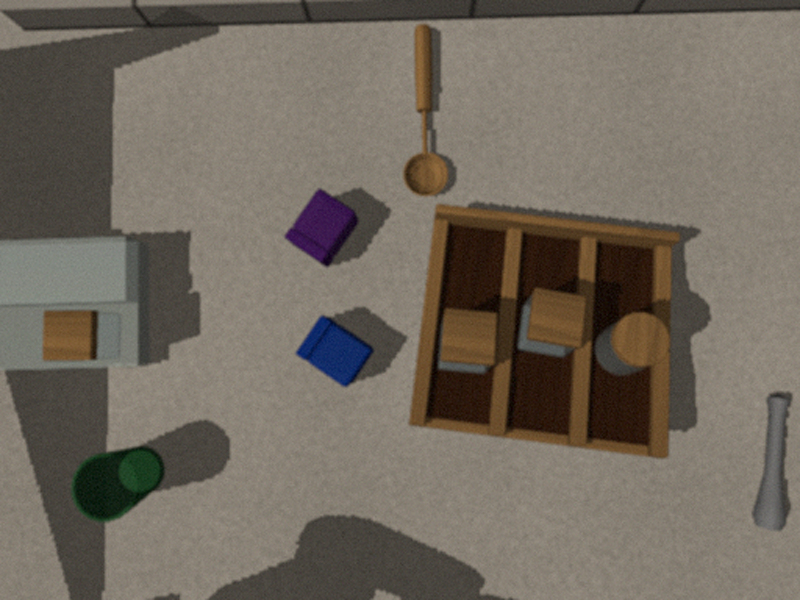

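View pics/side0b.png

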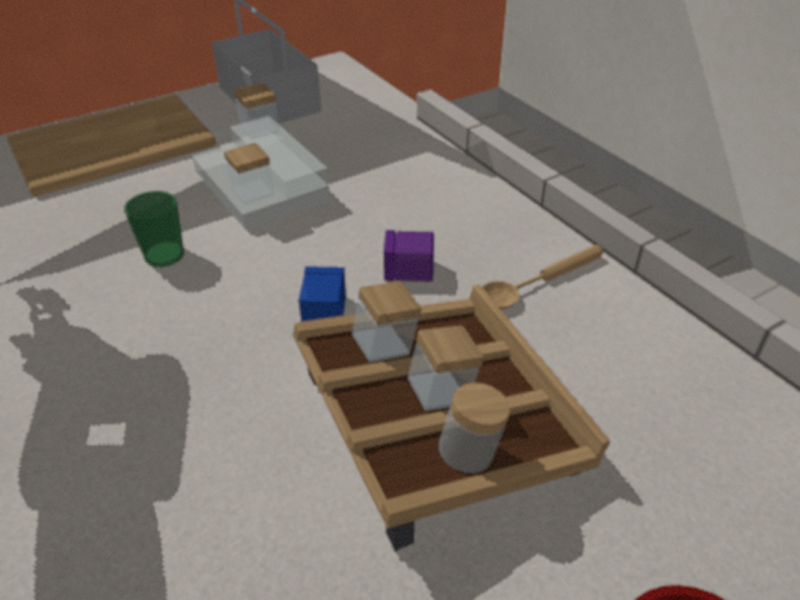

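Top view: rack at (412–680, 206–457), low-end stop at the top of the picture. There are three bamboo-lidded jars in its lanes, with square lids at (468,336) and (557,318) and a round one at (640,340). The blue (335,350) and purple (322,228) ones and those on the clear riser (70,335) are not meant. The candidates are therefore the two square bamboo-lidded jars in the rack, +y lane and middle lane. I'll confirm them in enlarged crops and read the corners there.

```bash
python3 - <<'E'
import cv2
a=cv2.imread('pics/top0.png')[128:298,260:440]; cv2.imwrite('pics/tc.png',cv2.resize(a,None,fx=3.5,fy=3.5,interpolation=cv2.INTER_CUBIC))
a=cv2.imread('pics/side0.png')[175:335,185:395]; cv2.imwrite('pics/sc.png',cv2.resize(a,None,fx=3.6,fy=3.6,interpolation=cv2.INTER_CUBIC))
E
```

```text
(no output)
```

View pics/tc.png

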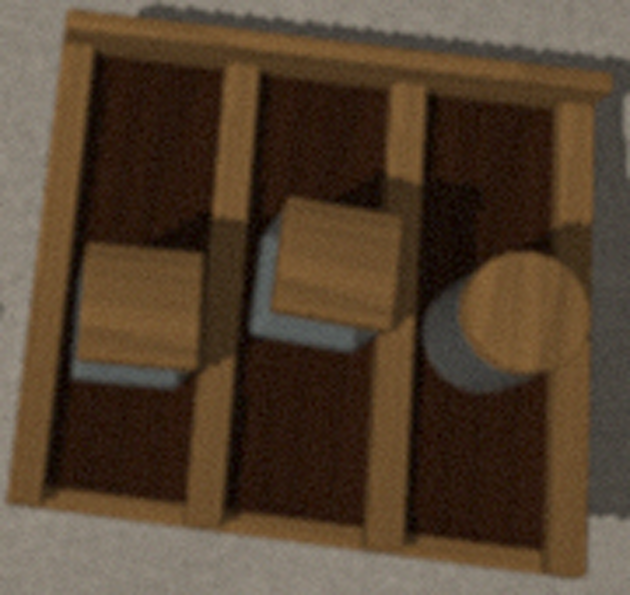

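View pics/sc.png

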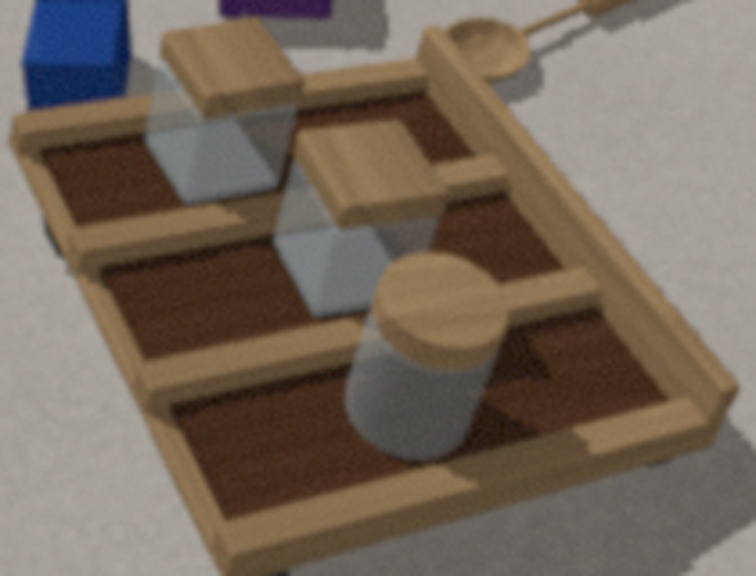

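```bash
cat > fit.py <<'E'
from h import *
from scipy.optimize import least_squares
from scipy.spatial.transform import Rotation as Ro
dt,ds=cam('top'),cam('side')
T=lambda u:(u[0]/3.5+260-.36,u[1]/3.5+128-.36); S=lambda u:(u[0]/3.6+185-.36,u[1]/3.6+175-.36)
top=[((-115,48,0),(187,502)),((-115,-32,0),(367,527)),((-115,-112,0),(545,550)),((105,48,0),(222,70)),((105,-32,0),(388,88)),((105,-112,0),(555,105)),
 ((105,112,10),(93,48)),((105,32,10),(259,68)),((105,-48,10),(427,88))]
side=[((-115,112,0),(42,150)),((-115,32,0),(102,270)),((-115,-48,0),(172,405)),((105,112,0),(428,95)),((105,32,0),(510,195)),((105,-48,0),(602,308))]
def Rr(p): return Ro.from_euler('ZY',[p[3],p[4]]).as_matrix()
def f(p):
    r=[]
    for d,L,C in((dt,top,T),(ds,side,S)):
        for m,u in L: r.append(proj(d,p[:3]+Rr(p)@(np.array(m)/1000))-C(u))
    return np.array(r).ravel()
s=least_squares(f,[.6,-.05,.06,-.1,.2],loss='soft_l1')
E
cat > run.py <<'E'
from fit import *
p=s.x; print(p.round(4)); print(f(p).reshape(-1,2).round(1).tolist())
np.save('rack.npy',p); R=Rr(p)
def rk(d,u,z): return (R.T@(onplane(d,u,p[:3]+R[:,2]*z,R[:,2])-p[:3])*1000).round(1)
for n,u in dict(A=[(90,242),(203,252),(198,370),(78,362)],B=[(290,198),(405,212),(390,328),(270,310)],Rd=[(460,312),(588,312),(525,250),(525,374)]).items():
    print(n,'top lid',[rk(dt,T(x),.066).tolist() for x in u])
for n,u in dict(A=[(163,38),(258,18),(302,75),(207,105)],B=[(297,145),(400,123),(446,188),(342,215)],Rd=[(376,300),(508,300),(440,253)]).items():
    print(n,'side lid',[rk(ds,S(x),.066).tolist() for x in u])
print('A side floor',[rk(ds,S(x),0).tolist() for x in [(150,140),(187,202),(280,185)]])
print('B side floor',[rk(ds,S(x),0).tolist() for x in [(273,240),(322,315)]])
E
python3 run.py
```

```text
[ 0.5525 -0.0964  0.0454 -0.1299  0.2384]
[[0.4, 2.8], [0.1, 2.0], [0.8, 1.7], [0.1, -1.8], [-1.0, -1.8], [-2.0, -1.5], [0.6, -2.1], [-0.2, -2.6], [-1.1, -3.1], [-2.2, -0.1], [-1.9, -0.6], [-1.4, 0.3], [0.7, 1.1], [0.3, 1.1], [0.5, 1.5]]
A top lid [[-14.9, 107.0, 66.0], [-13.5, 58.9, 66.0], [-64.6, 57.2, 66.0], [-67.2, 106.9, 66.0]]
B top lid [[15.2, 23.5, 66.0], [14.8, -25.9, 66.0], [-37.1, -21.2, 66.0], [-35.4, 29.1, 66.0]]
Rd top lid [[-26.7, -50.1, 66.0], [-20.2, -103.4, 66.0], [3.9, -77.0, 66.0], [-49.9, -77.3, 66.0]]
A side lid [[-66.5, 102.0, 66.0], [-14.3, 110.0, 66.0], [-13.2, 65.6, 66.0], [-66.3, 53.1, 66.0]]
B side lid [[-38.4, 20.7, 66.0], [16.2, 25.7, 66.0], [14.3, -17.9, 66.0], [-39.9, -23.8, 66.0]]
Rd side lid [[-49.8, -70.7, 66.0], [4.1, -83.2, 66.0], [-9.8, -53.0, 66.0]]
A side floor [[-57.7, 108.3, 0.0], [-57.8, 63.3, -0.0], [-8.2, 65.3, -0.0]]
B side floor [[-28.6, 31.0, 0.0], [-28.1, -17.4, 0.0]]
```

```bash
python3 - <<'E'
s=open('fit.py').read()
s=s.replace("top=[((-115,48,0),(187,502)),((-115,-32,0),(367,527)),((-115,-112,0),(545,550)),","top=[((-115,112,10),(43,502)),((-115,48,10),(187,522)),((-115,32,10),(221,526)),((-115,-32,10),(366,547)),((-115,-48,10),(403,551)),((-115,-112,10),(544,572)),")
s=s.replace("side=[((-115,112,0),(42,150)),((-115,32,0),(102,270)),((-115,-48,0),(172,405)),","side=[")
s=s.replace("[p[3],p[4]]","[p[3],.2]").replace("-.1,.2]","-.1]")
open('fit.py','w').write(s)
E
python3 run.py
```

```text
[ 0.5475 -0.0952  0.0468 -0.1402]
[[-0.2, 0.2], [-0.4, -0.1], [0.2, 0.1], [0.1, -0.3], [-0.1, -0.1], [1.4, -0.5], [0.6, -0.2], [-0.1, 0.3], [-0.8, 1.2], [0.9, -0.7], [0.4, -0.7], [-0.1, -0.6], [-0.4, -0.3], [-1.1, -0.1], [-1.4, 0.6]]
A top lid [[-8.1, 106.5, 66.0], [-6.3, 58.4, 66.0], [-56.9, 56.0, 66.0], [-60.1, 105.8, 66.0]]
B top lid [[22.4, 23.5, 66.0], [22.6, -25.8, 66.0], [-28.8, -22.1, 66.0], [-27.7, 28.3, 66.0]]
Rd top lid [[-18.1, -50.9, 66.0], [-11.2, -104.2, 66.0], [12.4, -77.2, 66.0], [-40.9, -78.7, 66.0]]
A side lid [[-58.4, 103.3, 66.0], [-7.7, 109.4, 66.0], [-6.0, 65.1, 66.0], [-57.7, 54.3, 66.0]]
B side lid [[-30.0, 21.0, 66.0], [22.9, 24.4, 66.0], [21.5, -19.0, 66.0], [-31.0, -23.4, 66.0]]
Rd side lid [[-40.1, -70.2, 66.0], [12.4, -83.9, 66.0], [-1.4, -53.4, 66.0]]
A side floor [[-52.5, 109.0, 0.0], [-52.1, 63.9, -0.0], [-3.6, 64.5, 0.0]]
B side floor [[-23.2, 30.8, 0.0], [-22.2, -17.5, -0.0]]
```

The lids fit squares of about 50 mm at rack x≈-32, y≈82 (jar_a, left lane) and x≈-4, y≈1 (jar_b, middle lane). The round jar is at (-14,-77). The crops confirm the two square glass jars with bamboo lids. I'll push each from uphill with the fingers nearly shut and the tool vertical, so the tips touch low on the face.

```bash
cat > go.py <<'E'
from h import *
from scipy.spatial.transform import Rotation as Ro
p=np.load('rack.npy'); R=Ro.from_euler('ZY',[p[3],.2]).as_matrix()
yw=R[:,1]; RT=np.c_[yw,np.cross([0,0,-1.],yw),[0,0,-1.]]
def go(x,y,h):
    "tip target in rack mm -> tool-frame increments (after turn)"
    o=env.observe(); A=o['tool_rot']; tgt=p[:3]+R@np.array([x,y,h])/1000-RT[:,2]*env.tips_ahead
    print('world',tgt.round(3),'cur-tool cm',(A.T@(tgt-o['position'])*100).round(2),'final-tool cm',(RT.T@(tgt-o['position'])*100).round(2),'turn',Ro.from_matrix(A.T@RT).as_rotvec().round(3))
def where():
    o=env.observe(); t=o['position']+o['tool_rot'][:,2]*env.tips_ahead
    print('tip rack mm',(R.T@(t-p[:3])*1000).round(1),'F',o['ft_force'].round(1),'t',o['time_s'],'q',o['q'].round(0))
E
python3 -c "
from go import *
print(env.tips_ahead,RT.round(3)); where(); go(-85,81,100); go(-85,81,18)"
```

```text
0.1734 [[ 0.14  0.99  0.  ]
 [ 0.99 -0.14  0.  ]
 [ 0.    0.   -1.  ]]
tip rack mm [-517.8  563.8   83.1] F [-0.  -0.7 -0.2] t 0.3 q [ 63.  22.  74.   0.  84. -12.]
world [ 0.496 -0.006  0.335] cur-tool cm [-42.94  48.12   6.95] final-tool cm [-48.29  42.75   6.94] turn [-0.     0.    -0.118]
world [ 0.48  -0.004  0.255] cur-tool cm [-43.13  46.51  14.99] final-tool cm [-48.29  41.12  14.98] turn [-0.     0.    -0.118]
```

Emit:
step_arm:
  increments:
    - {"wz":-0.118,"gripper":1.5}
    - {"x":-3,"y":2.57}
    - {"x":-3,"y":2.57}
    - {"x":-3,"y":2.57}
    - {"x":-3,"y":2.57}
    - {"x":-3,"y":2.57}
    - {"x":-3,"y":2.57}
    - {"x":-3,"y":2.57}
    - {"x":-3,"y":2.57}
    - {"x":-3,"y":2.57}
    - {"x":-3,"y":2.57}
    - {"x":-3,"y":2.57}
    - {"x":-3,"y":2.57}
    - {"x":-3,"y":2.57}
    - {"x":-3,"y":2.57}
    - {"x":-3,"y":2.57}
    - {"x":-3,"y":2.57}
    - {}
    - {}
  newtons: 30

```text
invalid input at $.increments[0]: expected keys x, y, z, wx, wy, wz, gripper
```

```bash
python3 -c "
from go import *
where(); go(-85,81,18);print(env.observe()['grip_width'])"
```

```text
tip rack mm [-517.8  563.8   83.1] F [-0.  -0.7 -0.2] t 0.3 q [ 63.  22.  74.   0.  84. -12.]
world [ 0.48  -0.004  0.255] cur-tool cm [-43.13  46.51  14.99] final-tool cm [-48.29  41.12  14.98] turn [-0.     0.    -0.118]
0.08568360605055138
```

All keys are needed in every row.

Emit:
step_arm:
  increments:
    - {"x":0,"y":0,"z":0,"wx":0,"wy":0,"wz":-0.118,"gripper":1.5}
    - {"x":-3,"y":2.57,"z":0,"wx":0,"wy":0,"wz":0,"gripper":1.5}
    - {"x":-3,"y":2.57,"z":0,"wx":0,"wy":0,"wz":0,"gripper":1.5}
    - {"x":-3,"y":2.57,"z":0,"wx":0,"wy":0,"wz":0,"gripper":1.5}
    - {"x":-3,"y":2.57,"z":0,"wx":0,"wy":0,"wz":0,"gripper":1.5}
    - {"x":-3,"y":2.57,"z":0,"wx":0,"wy":0,"wz":0,"gripper":1.5}
    - {"x":-3,"y":2.57,"z":0,"wx":0,"wy":0,"wz":0,"gripper":1.5}
    - {"x":-3,"y":2.57,"z":0,"wx":0,"wy":0,"wz":0,"gripper":1.5}
    - {"x":-3,"y":2.57,"z":0,"wx":0,"wy":0,"wz":0,"gripper":1.5}
    - {"x":-3,"y":2.57,"z":0,"wx":0,"wy":0,"wz":0,"gripper":1.5}
    - {"x":-3,"y":2.57,"z":0,"wx":0,"wy":0,"wz":0,"gripper":1.5}
    - {"x":-3,"y":2.57,"z":0,"wx":0,"wy":0,"wz":0,"gripper":1.5}
    - {"x":-3,"y":2.57,"z":0,"wx":0,"wy":0,"wz":0,"gripper":1.5}
    - {"x":-3,"y":2.57,"z":0,"wx":0,"wy":0,"wz":0,"gripper":1.5}
    - {"x":-3,"y":2.57,"z":0,"wx":0,"wy":0,"wz":0,"gripper":1.5}
    - {"x":-3,"y":2.57,"z":0,"wx":0,"wy":0,"wz":0,"gripper":1.5}
    - {"x":-3,"y":2.57,"z":0,"wx":0,"wy":0,"wz":0,"gripper":1.5}
    - {"x":0,"y":0,"z":0,"wx":0,"wy":0,"wz":0,"gripper":1.5}
    - {"x":0,"y":0,"z":0,"wx":0,"wy":0,"wz":0,"gripper":1.5}
  newtons: 30

```text
time_s: 2.2
position: [0.4806, -0.0012, 0.4044]
tool_rot: [[0.141, 0.99, -0.001], [0.99, -0.141, 0.0], [0.0, -0.001, -1.0]]
ft_force: [0.8, 0.1, -0.7]
grip_width: 0.015
```

```bash
python3 -c "
from go import *
where(); go(-85,81,18);go(-85,81,50);print(env.observe()['grip_width'])"
```

```text
tip rack mm [-114.6   83.7  164.7] F [ 0.8  0.1 -0.7] t 2.2 q [-14.  15.  85.   0.  80. -96.]
world [ 0.48  -0.004  0.255] cur-tool cm [-0.27 -0.02 14.96] final-tool cm [-0.27 -0.03 14.96] turn [-0.001 -0.    -0.001]
world [ 0.486 -0.005  0.286] cur-tool cm [-0.27  0.62 11.83] final-tool cm [-0.27  0.61 11.83] turn [-0.001 -0.    -0.001]
0.014950691840535501
```

Emit:
step_arm:
  increments:
    - {"x":-0.3,"y":0,"z":3,"wx":0,"wy":0,"wz":0,"gripper":1.5}
    - {"x":0,"y":0,"z":3,"wx":0,"wy":0,"wz":0,"gripper":1.5}
    - {"x":0,"y":0,"z":3,"wx":0,"wy":0,"wz":0,"gripper":1.5}
    - {"x":0,"y":0,"z":3,"wx":0,"wy":0,"wz":0,"gripper":1.5}
    - {"x":0,"y":0,"z":1.5,"wx":0,"wy":0,"wz":0,"gripper":1.5}
    - {"x":0,"y":0,"z":1.4,"wx":0,"wy":0,"wz":0,"gripper":1.5}
    - {"x":0,"y":0,"z":0,"wx":0,"wy":0,"wz":0,"gripper":1.5}

```text
time_s: 2.9
position: [0.4793, -0.0026, 0.2547]
tool_rot: [[0.138, 0.99, -0.003], [0.99, -0.138, 0.001], [0.0, -0.003, -1.0]]
ft_force: [-0.2, 0.4, 0.2]
grip_width: 0.0155
```

```bash
python3 -c "
from go import *
where(); go(35,81,18)
d=cam('side');cv2.imwrite('pics/s2.png',cv2.resize(d['color'][120:335,150:430],None,fx=2.6,fy=2.6,interpolation=cv2.INTER_CUBIC))"
```

```text
tip rack mm [-86.3  82.2  17.7] F [-0.2  0.4  0.2] t 2.9 q [-15.  25.  98.   0.  57. -97.]
world [ 0.596 -0.02   0.231] cur-tool cm [-0.13 11.85  2.34] final-tool cm [-0.11 11.84  2.38] turn [-0.003 -0.     0.002]
```

View pics/s2.png

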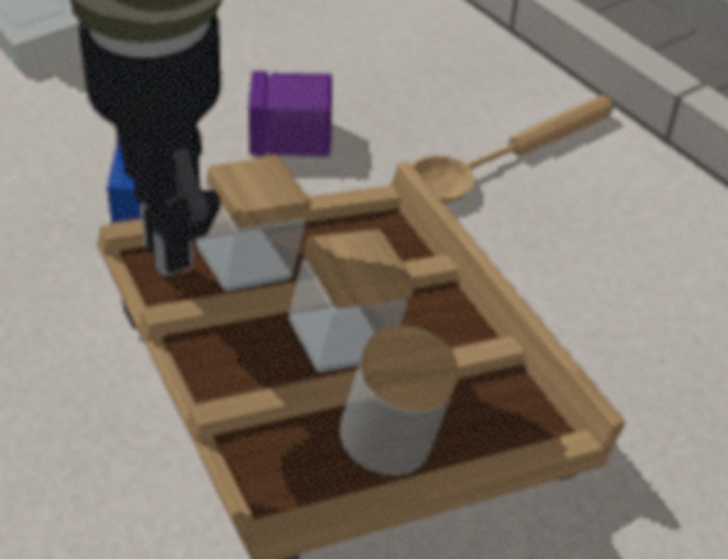

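Tips stand behind jar_a in the left lane, at (175,265) of the crop, clear of its face. Pushing.

Emit:
step_arm:
  increments:
    - {"x":-0.05,"y":0.4,"z":0.08,"wx":0,"wy":0,"wz":0,"gripper":1.5}
    - {"x":-0.05,"y":0.4,"z":0.08,"wx":0,"wy":0,"wz":0,"gripper":1.5}
    - {"x":0,"y":0.4,"z":0.08,"wx":0,"wy":0,"wz":0,"gripper":1.5}
    - {"x":0,"y":0.4,"z":0.08,"wx":0,"wy":0,"wz":0,"gripper":1.5}
    - {"x":0,"y":0.4,"z":0.08,"wx":0,"wy":0,"wz":0,"gripper":1.5}
    - {"x":0,"y":0.5,"z":0.1,"wx":0,"wy":0,"wz":0,"gripper":1.5}
    - {"x":0,"y":0.5,"z":0.1,"wx":0,"wy":0,"wz":0,"gripper":1.5}
    - {"x":0,"y":0.5,"z":0.1,"wx":0,"wy":0,"wz":0,"gripper":1.5}
    - {"x":0,"y":0.5,"z":0.1,"wx":0,"wy":0,"wz":0,"gripper":1.5}
    - {"x":0,"y":0.5,"z":0.1,"wx":0,"wy":0,"wz":0,"gripper":1.5}
    - {"x":0,"y":0.5,"z":0.1,"wx":0,"wy":0,"wz":0,"gripper":1.5}
    - {"x":0,"y":0.5,"z":0.1,"wx":0,"wy":0,"wz":0,"gripper":1.5}
    - {"x":0,"y":0.5,"z":0.1,"wx":0,"wy":0,"wz":0,"gripper":1.5}
    - {"x":0,"y":0.5,"z":0.1,"wx":0,"wy":0,"wz":0,"gripper":1.5}
    - {"x":0,"y":0.5,"z":0.1,"wx":0,"wy":0,"wz":0,"gripper":1.5}
    - {"x":0,"y":0.5,"z":0.1,"wx":0,"wy":0,"wz":0,"gripper":1.5}
    - {"x":0,"y":0.5,"z":0.1,"wx":0,"wy":0,"wz":0,"gripper":1.5}
    - {"x":0,"y":0.5,"z":0.1,"wx":0,"wy":0,"wz":0,"gripper":1.5}

```text
time_s: 4.75
position: [0.5646, -0.0167, 0.2386]
tool_rot: [[0.139, 0.99, -0.0], [0.99, -0.139, 0.0], [0.0, -0.0, -1.0]]
ft_force: [-1.0, 0.3, 0.3]
grip_width: 0.0151
```

```bash
python3 -c "
from go import *
where(); go(40,80,18)
d=cam('side');cv2.imwrite('pics/s3.png',cv2.resize(d['color'][120:335,150:430],None,fx=2.6,fy=2.6,interpolation=cv2.INTER_CUBIC))"
```

```text
tip rack mm [ 2.1 80.1 19.2] F [-1.   0.3  0.3] t 4.75 q [-14.  33.  85.   0.  62. -96.]
world [ 0.601 -0.022  0.23 ] cur-tool cm [-0.01  3.69  0.87] final-tool cm [-0.01  3.69  0.87] turn [-0. -0.  0.]
```

View pics/s3.png

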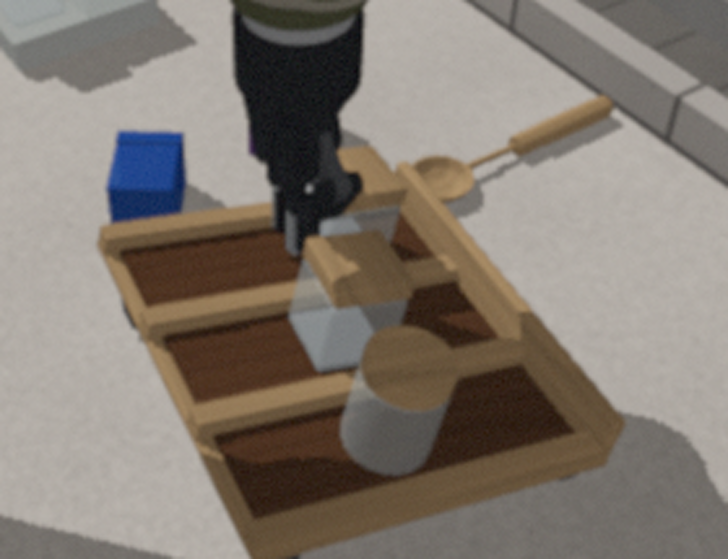

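Jar_a slides upright ahead of the tips, with neighbours untouched. On with shorter steps.

Emit:
step_arm:
  increments:
    - {"x":0,"y":0.4,"z":0.09,"wx":0,"wy":0,"wz":0,"gripper":1.5}
    - {"x":0,"y":0.4,"z":0.09,"wx":0,"wy":0,"wz":0,"gripper":1.5}
    - {"x":0,"y":0.4,"z":0.09,"wx":0,"wy":0,"wz":0,"gripper":1.5}
    - {"x":0,"y":0.4,"z":0.09,"wx":0,"wy":0,"wz":0,"gripper":1.5}
    - {"x":0,"y":0.4,"z":0.09,"wx":0,"wy":0,"wz":0,"gripper":1.5}
    - {"x":0,"y":0.4,"z":0.09,"wx":0,"wy":0,"wz":0,"gripper":1.5}
    - {"x":0,"y":0.3,"z":0.06,"wx":0,"wy":0,"wz":0,"gripper":1.5}
    - {"x":0,"y":0.3,"z":0.06,"wx":0,"wy":0,"wz":0,"gripper":1.5}
    - {"x":0,"y":0.2,"z":0.04,"wx":0,"wy":0,"wz":0,"gripper":1.5}
    - {"x":0,"y":0.1,"z":0.02,"wx":0,"wy":0,"wz":0,"gripper":1.5}

```text
time_s: 5.8
position: [0.597, -0.0212, 0.2314]
tool_rot: [[0.139, 0.99, 0.0], [0.99, -0.139, 0.0], [0.0, -0.0, -1.0]]
ft_force: [-1.1, 0.4, 1.3]
grip_width: 0.0153
```

```bash
python3 -c "
from go import *
where()"
```

```text
tip rack mm [35.6 80.1 18.7] F [-1.1  0.4  1.3] t 5.8 q [-13.  36.  80.   0.  64. -95.]
```

Emit:
step_arm:
  increments:
    - {"x":0,"y":0.2,"z":0.04,"wx":0,"wy":0,"wz":0,"gripper":1.5}
    - {"x":0,"y":0.2,"z":0.04,"wx":0,"wy":0,"wz":0,"gripper":1.5}
    - {"x":0,"y":0.1,"z":0.02,"wx":0,"wy":0,"wz":0,"gripper":1.5}
    - {"x":0,"y":0.1,"z":0.02,"wx":0,"wy":0,"wz":0,"gripper":1.5}

```text
time_s: 6.2
position: [0.6028, -0.0221, 0.2303]
tool_rot: [[0.139, 0.99, -0.0], [0.99, -0.139, 0.0], [-0.0, -0.0, -1.0]]
ft_force: [-0.5, -0.0, 0.2]
grip_width: 0.0149
```

```bash
python3 -c "
from go import *
where()"
```

```text
tip rack mm [41.6 80.1 18.7] F [-0.5 -0.   0.2] t 6.2 q [-13.  37.  79.  -0.  64. -95.]
```

Emit:
step_arm:
  increments:
    - {"x":0,"y":0.1,"z":0.02,"wx":0,"wy":0,"wz":0,"gripper":1.5}
    - {"x":0,"y":0.1,"z":0.02,"wx":0,"wy":0,"wz":0,"gripper":1.5}

```text
time_s: 6.4
position: [0.6046, -0.0223, 0.2299]
tool_rot: [[0.139, 0.99, -0.001], [0.99, -0.139, 0.0], [-0.0, -0.001, -1.0]]
ft_force: [-5.6, 0.3, 3.5]
grip_width: 0.0152
```

Emit:
step_arm:
  increments:
    - {"x":0,"y":0.1,"z":0.02,"wx":0,"wy":0,"wz":0,"gripper":1.5}
    - {"x":0,"y":0,"z":0,"wx":0,"wy":0,"wz":0,"gripper":1.5}

```text
time_s: 6.6
position: [0.6051, -0.0223, 0.2299]
tool_rot: [[0.139, 0.99, -0.003], [0.99, -0.139, 0.0], [-0.0, -0.003, -1.0]]
ft_force: [-7.4, 0.4, 5.8]
grip_width: 0.0152
```

Emit:
step_arm:
  increments:
    - {"x":0,"y":0.1,"z":0.02,"wx":0,"wy":0,"wz":0,"gripper":1.5}
    - {"x":0,"y":0,"z":0,"wx":0,"wy":0,"wz":0,"gripper":1.5}

```text
time_s: 6.8
position: [0.6055, -0.0224, 0.2298]
tool_rot: [[0.139, 0.99, -0.005], [0.99, -0.139, 0.001], [-0.0, -0.005, -1.0]]
ft_force: [-11.2, 0.6, 9.6]
grip_width: 0.0149
```

Stop contact (force rising with no motion, tip at x≈44 as predicted). Back out along the lane, then across behind jar_b.

Emit:
step_arm:
  increments:
    - {"x":0,"y":-0.3,"z":-0.06,"wx":0,"wy":0,"wz":0,"gripper":1.5}
    - {"x":0,"y":-0.8,"z":-0.2,"wx":0,"wy":0,"wz":0,"gripper":1.5}
    - {"x":0,"y":-1.5,"z":-0.3,"wx":0,"wy":0,"wz":0,"gripper":1.5}
    - {"x":0,"y":-2,"z":-0.5,"wx":0,"wy":0,"wz":0,"gripper":1.5}
    - {"x":0,"y":-2,"z":-0.5,"wx":0,"wy":0,"wz":0,"gripper":1.5}
    - {"x":0,"y":-2,"z":-0.5,"wx":0,"wy":0,"wz":0,"gripper":1.5}
    - {"x":0,"y":-2,"z":-0.6,"wx":0,"wy":0,"wz":0,"gripper":1.5}
    - {"x":-2,"y":-0.4,"z":-0.1,"wx":0,"wy":0,"wz":0,"gripper":1.5}
    - {"x":-2,"y":0,"z":0,"wx":0,"wy":0,"wz":0,"gripper":1.5}
    - {"x":-2,"y":0,"z":0,"wx":0,"wy":0,"wz":0,"gripper":1.5}
    - {"x":-2,"y":0,"z":0,"wx":0,"wy":0,"wz":0,"gripper":1.5}
    - {"x":0,"y":0,"z":0,"wx":0,"wy":0,"wz":0,"gripper":1.5}

```text
time_s: 8.0
position: [0.4864, -0.0881, 0.2573]
tool_rot: [[0.142, 0.99, 0.001], [0.99, -0.142, -0.001], [-0.001, 0.001, -1.0]]
ft_force: [-0.7, 0.1, 1.0]
grip_width: 0.0148
```

```bash
python3 -c "
from go import *
where(); go(-60,1,18);go(35,1,18)
d=cam('side');cv2.imwrite('pics/s4.png',cv2.resize(d['color'][120:335,150:430],None,fx=2.6,fy=2.6,interpolation=cv2.INTER_CUBIC))"
```

```text
tip rack mm [-67.5  -1.6  24.1] F [-0.7  0.1  1. ] t 8.0 q [ -24.   26.   96.   -0.   58. -106.]
world [ 0.493 -0.086  0.25 ] cur-tool cm [0.25 0.63 0.75] final-tool cm [0.25 0.63 0.75] turn [ 0.001  0.001 -0.002]
world [ 0.585 -0.099  0.231] cur-tool cm [0.27 9.94 2.65] final-tool cm [0.25 9.94 2.64] turn [ 0.001  0.001 -0.002]
```

View pics/s4.png

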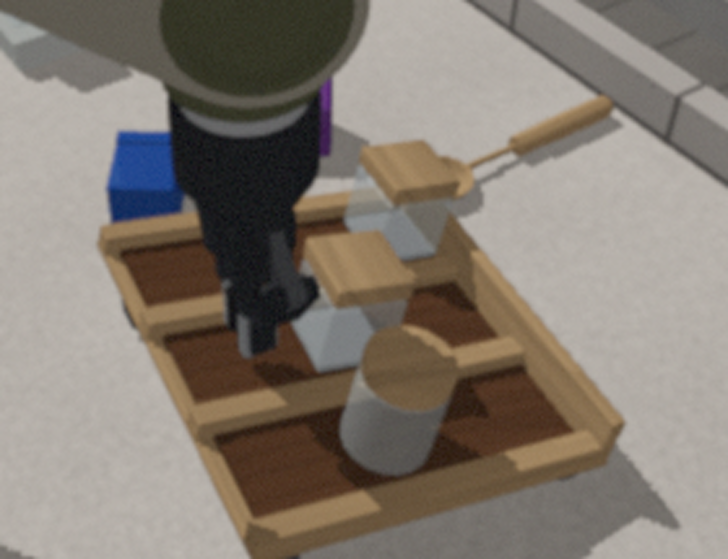

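Jar_a stands at the stop, lid at (410,170). Jar_b at (355,265) and the round jar (410,380) are unmoved, and the tips (255,345) are behind jar_b. I'll close a little to keep the knuckles clear of the round jar, then push.

Emit:
step_arm:
  increments:
    - {"x":0.3,"y":0.2,"z":0.3,"wx":0,"wy":0,"wz":0,"gripper":0.7}
    - {"x":0.1,"y":0.4,"z":0.3,"wx":0,"wy":0,"wz":0,"gripper":0.7}
    - {"x":0,"y":0.4,"z":0.1,"wx":0,"wy":0,"wz":0,"gripper":0.7}
    - {"x":0,"y":0.4,"z":0.1,"wx":0,"wy":0,"wz":0,"gripper":0.7}
    - {"x":0,"y":0.4,"z":0.08,"wx":0,"wy":0,"wz":0,"gripper":0.7}
    - {"x":0,"y":0.4,"z":0.08,"wx":0,"wy":0,"wz":0,"gripper":0.7}
    - {"x":0,"y":0.4,"z":0.08,"wx":0,"wy":0,"wz":0,"gripper":0.7}
    - {"x":0,"y":0.4,"z":0.08,"wx":0,"wy":0,"wz":0,"gripper":0.7}
    - {"x":0,"y":0.5,"z":0.1,"wx":0,"wy":0,"wz":0,"gripper":0.7}
    - {"x":0,"y":0.5,"z":0.1,"wx":0,"wy":0,"wz":0,"gripper":0.7}
    - {"x":0,"y":0.5,"z":0.1,"wx":0,"wy":0,"wz":0,"gripper":0.7}
    - {"x":0,"y":0.5,"z":0.1,"wx":0,"wy":0,"wz":0,"gripper":0.7}

```text
time_s: 9.25
position: [0.5371, -0.0896, 0.2418]
tool_rot: [[0.139, 0.99, -0.0], [0.99, -0.139, 0.0], [0.0, -0.0, -1.0]]
ft_force: [-0.6, 0.2, 0.0]
grip_width: 0.0072
```

```bash
python3 -c "
from go import *
where(); go(35,2,18)
d=cam('side');cv2.imwrite('pics/s5.png',cv2.resize(d['color'][120:335,150:430],None,fx=2.6,fy=2.6,interpolation=cv2.INTER_CUBIC))"
```

```text
tip rack mm [-15.2   4.1  18.9] F [-0.6  0.2  0. ] t 9.25 q [ -22.   31.   89.    0.   60. -104.]
world [ 0.585 -0.098  0.231] cur-tool cm [-0.21  4.9   1.09] final-tool cm [-0.21  4.9   1.09] turn [-0. -0.  0.]
```

View pics/s5.png

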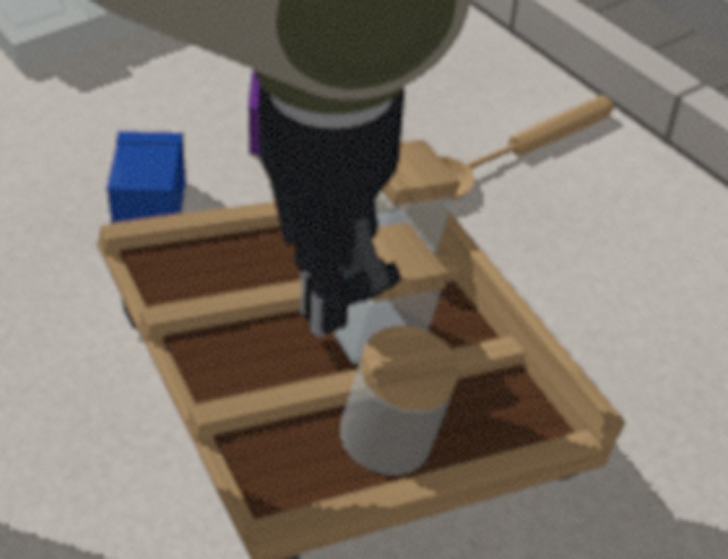

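Jar_b moves upright, clear of the round jar.

Emit:
step_arm:
  increments:
    - {"x":-0.05,"y":0.5,"z":0.11,"wx":0,"wy":0,"wz":0,"gripper":0.7}
    - {"x":-0.05,"y":0.5,"z":0.11,"wx":0,"wy":0,"wz":0,"gripper":0.7}
    - {"x":-0.05,"y":0.5,"z":0.11,"wx":0,"wy":0,"wz":0,"gripper":0.7}
    - {"x":-0.05,"y":0.5,"z":0.11,"wx":0,"wy":0,"wz":0,"gripper":0.7}
    - {"x":0,"y":0.5,"z":0.11,"wx":0,"wy":0,"wz":0,"gripper":0.7}
    - {"x":0,"y":0.5,"z":0.11,"wx":0,"wy":0,"wz":0,"gripper":0.7}
    - {"x":0,"y":0.4,"z":0.09,"wx":0,"wy":0,"wz":0,"gripper":0.7}
    - {"x":0,"y":0.4,"z":0.09,"wx":0,"wy":0,"wz":0,"gripper":0.7}
    - {"x":0,"y":0.4,"z":0.08,"wx":0,"wy":0,"wz":0,"gripper":0.7}
    - {"x":0,"y":0.4,"z":0.08,"wx":0,"wy":0,"wz":0,"gripper":0.7}
    - {"x":0,"y":0.4,"z":0.08,"wx":0,"wy":0,"wz":0,"gripper":0.7}
    - {"x":0,"y":0.3,"z":0.06,"wx":0,"wy":0,"wz":0,"gripper":0.7}
    - {"x":0,"y":0.2,"z":0.04,"wx":0,"wy":0,"wz":0,"gripper":0.7}

```text
time_s: 10.6
position: [0.5912, -0.0992, 0.23]
tool_rot: [[0.139, 0.99, 0.0], [0.99, -0.139, 0.0], [0.0, 0.0, -1.0]]
ft_force: [-0.8, 0.7, 0.6]
grip_width: 0.007
```

```bash
python3 -c "
from go import *
where()"
```

```text
tip rack mm [40.9  2.1 18.3] F [-0.8  0.7  0.6] t 10.6 q [ -21.   36.   80.    0.   64. -103.]
```

Emit:
step_arm:
  increments:
    - {"x":0,"y":0.1,"z":0.02,"wx":0,"wy":0,"wz":0,"gripper":0.7}
    - {"x":0,"y":0.1,"z":0.02,"wx":0,"wy":0,"wz":0,"gripper":0.7}

```text
time_s: 10.8
position: [0.5929, -0.0994, 0.2297]
tool_rot: [[0.139, 0.99, -0.0], [0.99, -0.139, 0.0], [-0.0, -0.0, -1.0]]
ft_force: [-0.6, 0.1, -0.6]
grip_width: 0.007
```

Emit:
step_arm:
  increments:
    - {"x":0,"y":0.1,"z":0.02,"wx":0,"wy":0,"wz":0,"gripper":0.7}
    - {"x":0,"y":0,"z":0,"wx":0,"wy":0,"wz":0,"gripper":0.7}

```text
time_s: 11.0
position: [0.5937, -0.0996, 0.2295]
tool_rot: [[0.139, 0.99, -0.001], [0.99, -0.139, 0.0], [-0.0, -0.001, -1.0]]
ft_force: [-2.5, 0.1, 0.8]
grip_width: 0.0066
```

Emit:
step_arm:
  increments:
    - {"x":0,"y":0.1,"z":0.02,"wx":0,"wy":0,"wz":0,"gripper":0.7}
    - {"x":0,"y":0,"z":0,"wx":0,"wy":0,"wz":0,"gripper":0.7}

```text
time_s: 11.2
position: [0.5942, -0.0996, 0.2294]
tool_rot: [[0.139, 0.99, -0.003], [0.99, -0.139, 0.0], [-0.0, -0.003, -1.0]]
ft_force: [-8.0, 0.5, 4.8]
grip_width: 0.0071
```

Emit:
step_arm:
  increments:
    - {"x":0,"y":0.1,"z":0.02,"wx":0,"wy":0,"wz":0,"gripper":0.7}
    - {"x":0,"y":0,"z":0,"wx":0,"wy":0,"wz":0,"gripper":0.7}
    - {"x":0,"y":-0.4,"z":-0.08,"wx":0,"wy":0,"wz":0,"gripper":0.7}
    - {"x":0,"y":-0.8,"z":-0.2,"wx":0,"wy":0,"wz":0,"gripper":0.7}
    - {"x":0,"y":-1.5,"z":-0.4,"wx":0,"wy":0,"wz":0,"gripper":0.7}
    - {"x":0,"y":-2,"z":-0.5,"wx":0,"wy":0,"wz":0,"gripper":0.7}
    - {"x":0,"y":-2,"z":-0.5,"wx":0,"wy":0,"wz":0,"gripper":0.7}
    - {"x":0,"y":-2,"z":-0.5,"wx":0,"wy":0,"wz":0,"gripper":0.7}
    - {"x":0,"y":-2,"z":-1,"wx":0,"wy":0,"wz":0,"gripper":0.7}
    - {"x":0,"y":-3,"z":-3,"wx":0,"wy":0,"wz":0,"gripper":0.7}
    - {"x":0,"y":-3,"z":-3,"wx":0,"wy":0,"wz":0,"gripper":0.7}
    - {"x":0,"y":-3,"z":-3,"wx":0,"wy":0,"wz":0,"gripper":0.7}
    - {"x":0,"y":0,"z":-3,"wx":0,"wy":0,"wz":0,"gripper":0.7}
    - {"x":0,"y":0,"z":0,"wx":0,"wy":0,"wz":0,"gripper":0.7}

```text
time_s: 12.6
position: [0.4002, -0.0722, 0.3844]
tool_rot: [[0.14, 0.99, 0.008], [0.99, -0.14, -0.004], [-0.003, 0.008, -1.0]]
ft_force: [0.3, 0.2, -1.1]
grip_width: 0.0072
```

```bash
python3 -c "
from go import *
where()
a=cam('top')['color'][118:308,250:440];b=cam('side')['color'][140:335,185:400]
f=lambda i:cv2.resize(i,(398,int(398*i.shape[0]/i.shape[1])),interpolation=cv2.INTER_CUBIC)
a,b=f(a),f(b);h=max(len(a),len(b));g=lambda i:np.pad(i,((0,h-len(i)),(0,2),(0,0)))
cv2.imwrite('pics/fin.png',np.hstack([g(a),g(b)]))"
```

```text
tip rack mm [-177.3    1.7  131.6] F [ 0.3  0.2 -1.1] t 12.6 q [ -27.    8.   97.    0.   74. -109.]
```

View pics/fin.png

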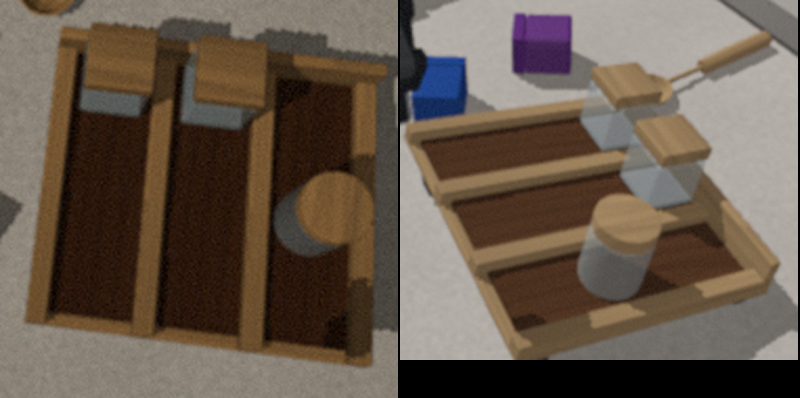

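Both square jars are upright at the stop, bases at (112,113) and (212,125) in the top half. The round jar (333,208) is standing. Numeric check of their rack coordinates:

```bash
python3 -c "
from go import *
d=cam('top');k=398/190
def rk(u,z): return (R.T@(onplane(d,(u[0]/k+250-.3,u[1]/k+118-.3),p[:3]+R[:,2]*z,R[:,2])-p[:3])*1000).round(1)[:2].tolist()
print('A lid',[rk(u,.066) for u in [(90,28),(158,30),(152,94),(86,90)]],'base',[rk(u,0) for u in [(80,109),(143,116)]])
print('B lid',[rk(u,.066) for u in [(198,37),(269,42),(264,106),(194,100)]],'base',[rk(u,0) for u in [(180,121),(243,129)]])
print('round',[rk(u,.066) for u in [(296,208),(373,208),(333,171),(333,244)]])"
```

```text
A lid [[98.6, 106.9], [103.6, 56.5], [52.8, 56.6], [49.6, 104.6]] base [[56.9, 104.6], [57.6, 53.6]]
B lid [[101.8, 26.6], [104.6, -25.8], [54.1, -24.7], [52.1, 26.0]] base [[57.3, 23.7], [57.1, -26.8]]
round [[-18.5, -50.8], [-11.5, -104.4], [11.8, -75.8], [-40.7, -77.3]]
```

```bash
python3 -c "
from rig import env
print(env.close_job())"
```

```text
the job is handed in; nothing more can be done
None
```

I pushed jar_a (left lane) and jar_b (middle lane) down their lanes with nearly shut fingertips low on the uphill face. Each stopped against the low-end stop, shown by about 8–11 N of force with almost no further motion. I then backed the arm clear and handed the job in after about 13 s of robot time.

**Position of the jars:** In the last pictures both stand upright. The uphill edges of their bases measure about 57 mm along the rack, where 55 mm is expected at home, so they agree within the 2 mm calibration error. Each base edge is square to the lane within 1 mm.

**Disagreement:** The lid corners I read by eye in the last picture were less consistent. On jar_a the two left corners read 3–5 mm farther uphill than the right ones, and on jar_b 2–3 mm. I took this as reading error, because the base edges showed no turn.

**Round jar:** It measured the same place as at the start, within about 1.5 mm, and was not touched.

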